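Lever open the battery box

ROBOT

A 6-joint arm with a two-finger parallel gripper is mounted at the origin on the work surface. World frame = base frame: x ahead of the robot, y to its left, z up, the work surface at z = 0. Lengths are in m, angles in rad, forces in N, time in s.
With the tool pointing down it reaches from about 0.35 to 0.8 m from the base axis. Payload 7.3 kg.
Tool frame: the origin (TCP) lies at the very end of the fingers, on their centre line; the grasp point (between the pads) lies 19 mm behind it (robot.tcp_to_grasp is the distance from the TCP to the grasp point, in m); z points along the fingers, y is the line along which they close (so a half turn about z gives the same grasp; the last joint's range is limited). The gripper opens to 85 mm and grips with 20 to 120 N. Pads are 22 mm wide; open, the fingers measure 114 mm over their backs; the gripper's body (76 mm by 85 mm) begins 54 mm behind the grasp point. The pads swing forward as they close: fully open they stand 13 mm farther back than shut.
Start: joints at [-1.48, 0.342, 1.524, -0, 1.275, -0.146], TCP at [0.123, -0.51, 0.231] pointing down, gripper open.
Joint ranges: [-2.53, 2.53], [-0.77, 2.02], [0.04, 2.7], [-1, 4.14], [0.28, 2.66], [-3.11, 3.11]. Speed limits (rad/s): [2.57, 2.57, 3.14, 3.14, 3.14, 3.14].

INTERFACE

Orientations are given as [roll, pitch, yaw] about the fixed x, y, z axes, in that order (R = Rz(yaw) Ry(pitch) Rx(roll)).
In Python, from plant import robot, imaging, sign_off gives the robot as it stands.
- The arm moves only by the tool carry_out, never from a script. Its argument "moves" is a list of rows, each a list of 4 numbers: the shift along the world's x, y, z in cm, then the turn about the world's z in rad. A call has 1 to 10 rows; each row is the pose to reach, as a shift and turn from the pose commanded when the call began; what a row does not reach only later rows make up. A row lasts 1/12 s, in which the tool goes at most 41.7 mm and 7.16 degrees, less where a joint would pass 70% of its speed; a pose out of reach is approached as far as the arm can. A call with a gripper value outside its range is refused whole. "fingers" is the finger opening in cm, from 0 to 8.54, set as the call begins (left out, the last holds). The fingers move at their own pace and stop on an object; "force" is the grip in N (left out, the last holds). Time passes only in rows, so rows that repeat a pose let the fingers close. It gives the time, the measured TCP pose, the force, the opening and the grip force at its end, in the units of the state.
- robot.observe(): the state, without advancing time (a new reading comes with each control period).
- imaging.read_camera(name): name is "scene" or "top"; returns (picture, depth): 384x512x3 uint8, red, green, blue; 384x512 float32, m along the optical axis (not along the pixel's ray), 0 where there is no reading.
- imaging.get_calibration(name): a dict with "fovy" (degrees; the focal length in pixels is half the picture's height over the tangent of half this angle, whatever the lens; pixels are square), "cx", "cy" (the principal point, pixels), "k1" (the pictures are not rectified: a ray, as slopes to the right and down, at radius r is drawn at 1 + k1 r^2 times it, then the intrinsics apply), "extrinsics" (4x4, takes a point from camera to world coordinates). Camera axes: x right, y up, looking along -z (the intrinsics and any distortion apply to the point x, -y, -z); pixel columns grow to the right and rows downward; lengths in m; the calibration is good to about 2 mm. A picture is of the moment at which its call begins. get_calibration takes no time and is no camera call.
- sign_off(): hands the job in; it is judged then, once.
The state is a dict: "clock": time; "q": joint angles; "joint_velocities": joint speeds; "joint_efforts": joint torques, N m; "eef_pos": TCP position; "tool_rot": TCP orientation; "contact_force": force on the tool from outside, world axes, zero at the start; "ft_torque": the same for the moment, N m; "grip_width": finger opening in m; "gripper_force": force on a finger pad.
Only numpy, scipy, OpenCV 4.12 (cv2) and the standard library are available. Lean on these libraries where they do the work, as an engineer would, in place of code of your own. Each camera call takes 0.05 s, during which the arm holds its last target. There are 200 camera calls.

TASK

Push the L-shaped timber block out from under the long end of the lever, sliding it along the table and leaving it standing. Then press the lever's long end all the way down onto its rubber stop, so that its short end raises the heavy steel flap, and finish while still holding it down. Only push and press with the fingers: lift nothing, leave the lever in its saddle, do not touch the flap, and leave the bottle, candle and bowl alone.

Things in the scene. Friction and masses are not known exactly. Their poses are not given: they have to be found in the camera images.
- box: Fixed plank battery box with the lever's saddle, one unit, rim 70 mm high. Origin on the table straight below the saddle. Its x axis (level) points from the saddle to the box, -x along the long end of the lever. Box from x = 110 to 275 mm, 240 mm wide. Dark saddle cheeks at x = +-25 mm, 64 mm wide over all, up to 95 mm high. Base plank 90 mm wide, 15 mm high, from x = -180 to 250 mm. Rubber-topped stop under the lever at x = -125 to -155 mm, 37 mm high.
- flap (a joint): Steel flap of the box, 202 x 220 x 10 mm, about 3.4 kg, hinged along the far wall at x = 268 mm of the box, underside 69.5 mm high when shut; its free edge overhangs the front wall by 44 mm, above the short end of the lever. Angle in rad: 0 shut, rises as it is raised; about 0.195 with the lever on its stop. It falls shut when the lever is let go.
- lever_pad (a point): Top centre of the flat pad (60 mm long, 44 mm wide, 14 mm thick) that ends the long arm of the loose dark steel lever; the arm ends 30 mm beyond it. At the start the long arm slopes upwards by 0.25 rad and this point is about 134 mm high; on the stop the arm slopes down about 0.19 rad and the point is about 42 mm high. Pressing there takes 4 to 10 N.
- lever_pin (a point): Middle of the lever's 12 mm cross pin, which rests in the open-topped slots of the saddle, 75 mm above the table; 210 mm from the pad's centre. The lever turns about it; the short arm is 85 mm long. Bar 28 mm wide.
- block_mid (a point): Loose L-shaped timber block on the table, 0.4-0.7 kg: foot 170 (its x, along the lever) x 60 (its y) x 45 mm high; at its +x end a post 35 x 44 mm, top 112 mm above the table, stands under the lever's pad and stops it. The foot, a 6 mm steel plate on its end, sticks out past the lever. Point: centre of the foot, 22 mm up. Pushed on the foot's long side near the middle it slides flat.
- bottle: Bystander: corked amber bottle, 64 mm across, 190 mm high, origin under its centre.
- candle: Bystander: thick white candle, 56 mm across, 100 mm high, origin under its centre.
- bowl: Bystander: brass bowl, 100 mm across, 50 mm high, origin under its centre.
Mind the look-alikes: they are no part of the job. Of the things like the part that bears block_mid, leave any that is purple or yellow; of the rest the larger one is meant.

How it is judged:
By the outcome, as a careful person would: the job done as asked, in the order asked, and still so for the second after the job is handed in, while the arm keeps its last pose, push and grip.
It also fails if it takes over 48 s, if anything falls off the work surface, if the arm or the gripper's body presses on something with over 40 N, if the wrist force passes 120 N, or if a joint passes its speed limit or range.

## Working session

There is one attempt and no reset: what is moved stays moved. The work goes in short steps, Python scripts to look and compute and a tool call to move; the robot and the scene stay as the last step left them, time stands still between calls to the robot, and variables do not carry over. Pictures are saved under pics/ and viewed, at most 10 in all, crops included, and the job is handed in when it is done.

Besides the shell and the picture viewer there is one more tool, called after "Call:" by a JSON object that holds its "method" and its "body", one argument or row to a line. carry_out: Moves the arm, as the interface text tells. Its arguments: {"type":"object","properties":{"moves":{"type":"array"},"fingers":{"type":"number"},"force":{"type":"number"}},"required":["moves"]}

```bash
mkdir -p pics
cat > h.py <<'E'
import numpy as np, cv2
from plant import robot, imaging, sign_off
def cloud(name):
    im,d=imaging.read_camera(name); c=imaging.get_calibration(name)
    H,W=d.shape; f=H/2/np.tan(np.radians(c["fovy"])/2)
    K=np.array([[f,0,c["cx"]],[0,f,c["cy"]],[0,0,1.]])
    v,u=np.mgrid[:H,:W]
    p=cv2.undistortPoints(np.stack([u,v],-1).reshape(-1,1,2).astype(np.float64),K,np.array([c["k1"],0,0,0.])).reshape(H,W,2)
    P=np.stack([p[...,0]*d,-p[...,1]*d,-d],-1)
    E=np.array(c["extrinsics"]); Pw=P@E[:3,:3].T+E[:3,3]
    Pw[d==0]=np.nan
    return im,d,Pw
E
python3 - <<'E'
from h import *
for n in("scene","top"):
    im,d,P=cloud(n); np.savez(f"{n}.npz",im=im,P=P)
    cv2.imwrite(f"pics/{n}0.png",cv2.resize(im[...,::-1],(768,576)))
    print(n,imaging.get_calibration(n))
print(robot.observe())
E
```

```text
scene {'fovy': 44.05188543754292, 'cx': 263.920723577033, 'cy': 201.18008161648945, 'k1': -0.1352430907585073, 'extrinsics': array([[-0.02913061, -0.76464521,  0.64379275,  1.44873962],
       [ 0.99956891, -0.01992471,  0.02156396,  0.02197741],
       [-0.0036614 ,  0.64414339,  0.764896  ,  1.1523911 ],
       [ 0.        ,  0.        ,  0.        ,  1.        ]])}
top {'fovy': 47.943650436060636, 'cx': 255.39155758386053, 'cy': 191.62044282734357, 'k1': 0.026267918752978427, 'extrinsics': array([[-8.43566725e-02,  9.75665078e-01, -2.02389743e-01,
         2.87026514e-01],
       [-9.96435592e-01, -8.26495948e-02,  1.68865651e-02,
         1.53689063e-02],
       [-2.51798481e-04,  2.03092838e-01,  9.79159454e-01,
         1.52793353e+00],
       [ 0.00000000e+00,  0.00000000e+00,  0.00000000e+00,
         1.00000000e+00]])}
{'clock': 0.1, 'q': array([-1.47996255e+00,  3.42629545e-01,  1.52485174e+00, -1.03160071e-05,
        1.27541560e+00, -1.45977698e-01]), 'joint_velocities': array([-0.00037192,  0.00062032, -0.00100007, -0.00047532, -0.00024219,
       -0.00212884]), 'joint_efforts': array([ 1.65165195e-03, -4.34447193e+01, -2.46490449e+01, -2.20427642e-04,
        4.66409561e-03, -6.43936051e-07]), 'eef_pos': array([ 0.12316694, -0.51000804,  0.230732  ]), 'tool_rot': array([-3.14030086e+00, -1.79953212e-04,  2.36814363e-01]), 'contact_force': array([ 0.62867163, -0.61733622,  0.03173608]), 'ft_torque': array([-0.0148536 ,  0.01791588,  0.01769181]), 'gripper_force': 0.0, 'grip_width': 0.08529452981840527}
```

View pics/scene0.png

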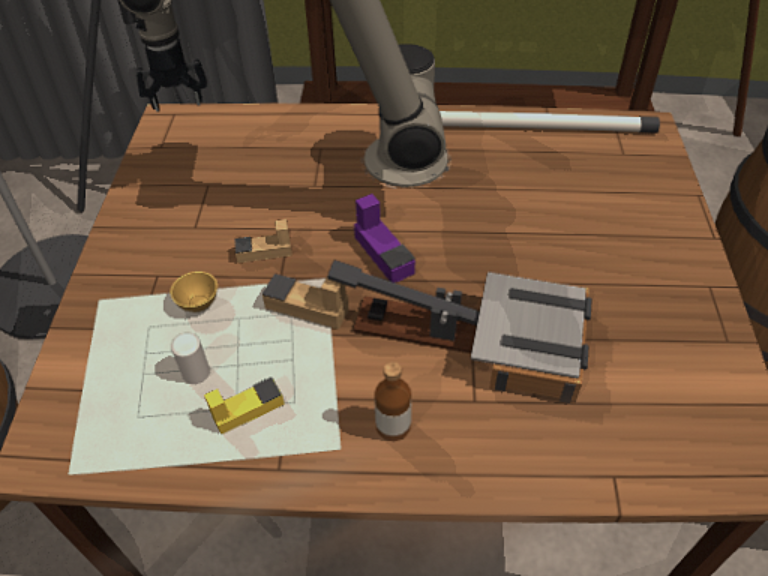

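View pics/top0.png

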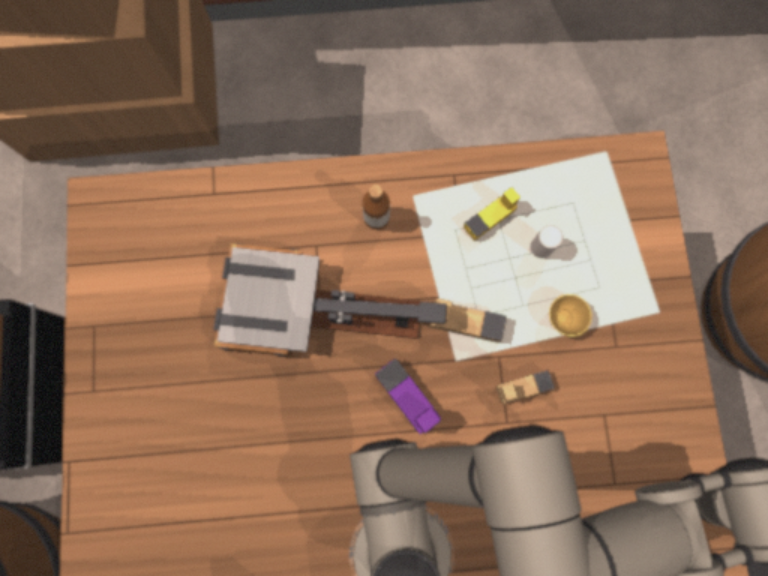

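The pictures show four L-shaped blocks. In the scene view they are: large natural timber at (305,300), small natural at (262,243), purple at (385,240) and yellow at (245,405). The large natural one fits: its post stands under the lever's pad, and it is bigger than the other natural one. I'll measure it and confirm it in a crop.

Run:
```python
from h import *
D={n:np.load(n+".npz") for n in("scene","top")}
im=D["scene"]["im"]; cv2.imwrite("pics/crop.png",cv2.resize(im[130:270,120:340,::-1],(792,504),interpolation=cv2.INTER_CUBIC))
for n in D:
    im,P=D[n]["im"],D[n]["P"]; hsv=cv2.cvtColor(im,cv2.COLOR_RGB2HSV)
    z=P[...,2]
    s=1.5
    R={"scene":dict(block=(258,268,355,332),lever=(325,255,470,325),bottle=(365,355,420,445),candle=(165,325,212,388),bowl=(165,265,222,315),small=(228,215,295,265),purple=(350,190,420,280)),
       "top":dict(block=(425,290,515,350),lever=(310,285,450,335),bottle=(355,180,395,232),candle=(530,220,570,262),bowl=(545,290,597,340),small=(495,365,560,410),purple=(370,355,445,435))}[n]
    for k,(a,b,c,d) in R.items():
        S=np.zeros(z.shape,bool); S[int(b/s):int(d/s),int(a/s):int(c/s)]=1
        if k=="block":
            m=S&(abs(z-.045)<.004)
            m=cv2.morphologyEx(m.astype(np.uint8),cv2.MORPH_OPEN,np.ones((3,3)))>0
        elif k=="lever":
            m=S&(z>.085)&(P[...,1]<0.2)
        else: m=S&(z>.015)
        q=P[m]
        if len(q)<5: print(n,k,"few");continue
        r=cv2.minAreaRect(q[:,:2].astype(np.float32)*1000)
        print(n,k,len(q),"c",np.round(r[0]),"size",np.round(r[1]),"ang",round(r[2],1),"z",np.round([q[:,2].min(),q[:,2].max()],3),"x",np.round([q[:,0].min(),q[:,0].max()],3),"y",np.round([q[:,1].min(),q[:,1].max()],3))
        if k=="block": print(np.round(cv2.boxPoints(r)).tolist())
        if k=="lever":
            e=q[np.argsort(q[:,1])]; 
            for lo in np.arange(e[0,1],e[-1,1],.03):
                t=e[(e[:,1]>=lo)&(e[:,1]<lo+.03)]
                print("   ",np.round(np.median(t,0),3),np.round(t[:,0].min(),3),np.round(t[:,0].max(),3))
```

```text
scene block 263 c [ 511. -177.] size [117.  63.] ang 71.4 z [0.041 0.049] x [0.469 0.554] y [-0.235 -0.129]
[[462.0, -222.0], [522.0, -242.0], [559.0, -131.0], [500.0, -111.0]]
scene lever 1054 c [535. -18.] size [267.  70.] ang 80.1 z [0.085 0.14 ] x [0.491 0.592] y [-0.151  0.119]
    [ 0.532 -0.133  0.113] 0.491 0.551
    [ 0.523 -0.107  0.129] 0.493 0.541
    [ 0.526 -0.077  0.121] 0.5 0.541
    [ 0.534 -0.046  0.114] 0.51 0.545
    [ 0.539 -0.017  0.106] 0.516 0.554
    [0.545 0.014 0.098] 0.525 0.557
    [0.548 0.042 0.091] 0.53 0.582
    [0.548 0.071 0.09 ] 0.517 0.585
    [0.54  0.104 0.092] 0.525 0.592
scene bottle 964 c [788.  -8.] size [56. 63.] ang 9.9 z [0.016 0.194] x [0.756 0.815] y [-0.041  0.023]
scene candle 580 c [ 675. -399.] size [54. 57.] ang 0.5 z [0.015 0.104] x [0.648 0.702] y [-0.428 -0.371]
scene bowl 505 c [ 494. -433.] size [104.  95.] ang 13.6 z [0.015 0.054] x [0.442 0.545] y [-0.481 -0.383]
scene small 551 c [ 343. -313.] size [ 56. 124.] ang 8.8 z [0.015 0.085] x [0.314 0.376] y [-0.377 -0.25 ]
scene purple 1208 c [392. -42.] size [263. 130.] ang 3.6 
[... 551 characters left out ...]
553
    [0.542 0.043 0.094] 0.527 0.557
    [0.546 0.071 0.09 ] 0.517 0.581
    [0.546 0.104 0.093] 0.516 0.589
    [0.6   0.148 0.088] 0.6 0.6
    [0.577 0.158 0.087] 0.57 0.601
top bottle 423 c [775.  -8.] size [61. 57.] ang 87.8 z [0.017 0.197] x [0.746 0.803] y [-0.039  0.023]
top candle 312 c [ 670. -399.] size [53. 55.] ang 83.5 z [0.017 0.109] x [0.642 0.697] y [-0.426 -0.372]
top bowl 421 c [ 494. -433.] size [96. 96.] ang 86.9 z [0.015 0.059] x [0.446 0.542] y [-0.481 -0.385]
top small 464 c [ 340. -314.] size [ 43. 123.] ang 12.2 z [0.017 0.088] x [0.308 0.371] y [-0.378 -0.25 ]
top purple 919 c [342. -43.] size [170.  60.] ang 32.6 z [0.015 0.119] x [0.258 0.427] y [-0.112  0.025]
```

View pics/crop.png

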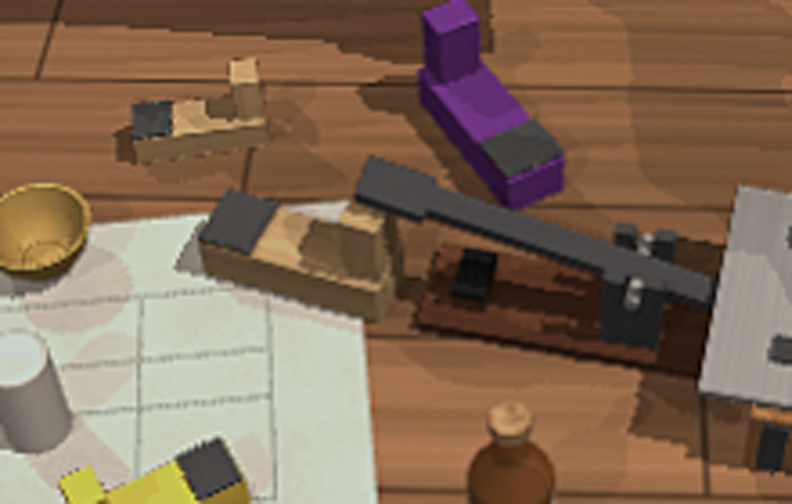

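The crop confirms it. The large natural block (crop ~(300,250)) has its post under the lever pad and a dark plate on the outer end; the small natural one at (200,110) is the look-alike. One more fit for the foot's outline, plate included.

Run:
```python
from h import *
for n,(a,b,c,d) in dict(scene=(250,262,362,335),top=(420,285,522,352)).items():
    D=np.load(n+".npz"); P=D["P"]; z=P[...,2]
    S=np.zeros(z.shape,bool); S[int(b/1.5):int(d/1.5),int(a/1.5):int(c/1.5)]=1
    m=S&(z>.02)&(z<.056)
    m=cv2.morphologyEx(m.astype(np.uint8),cv2.MORPH_OPEN,np.ones((2,2)))>0
    q=P[m]; r=cv2.minAreaRect(q[:,:2].astype(np.float32)*1000)
    print(n,len(q),np.round(cv2.boxPoints(r)).tolist(),np.round(r[1]))
    for lo in np.arange(-.28,-.1,.02):
        t=q[(q[:,1]>=lo)&(q[:,1]<lo+.02)]
        if len(t)>3: print(round(lo+.01,2),len(t),np.round(np.percentile(t[:,0],[2,98]),3),np.round(np.median(t[:,2]),3))
```

```text
scene 914 [[415.0, -247.0], [507.0, -284.0], [568.0, -132.0], [475.0, -95.0]] [164.  99.]
-0.27 93 [0.463 0.514] 0.048
-0.25 130 [0.458 0.52 ] 0.049
-0.23 133 [0.464 0.526] 0.045
-0.21 130 [0.472 0.533] 0.043
-0.19 128 [0.48  0.541] 0.043
-0.17 114 [0.484 0.547] 0.043
-0.15 67 [0.537 0.555] 0.043
-0.13 68 [0.531 0.559] 0.035
-0.11 37 [0.474 0.529] 0.025
top 690 [[445.0, -282.0], [500.0, -298.0], [550.0, -131.0], [496.0, -115.0]] [175.  57.]
-0.27 88 [0.448 0.506] 0.05
-0.25 100 [0.451 0.511] 0.051
-0.23 104 [0.459 0.518] 0.047
-0.21 108 [0.465 0.522] 0.045
-0.19 111 [0.471 0.531] 0.045
-0.17 98 [0.477 0.535] 0.046
-0.15 33 [0.484 0.506] 0.045
-0.13 21 [0.489 0.497] 0.041
-0.11 5 [0.496 0.498] 0.033
```

Call:
{"method": "carry_out", "body": {
  "moves": [
    [3,3.1,0,-0.06],
    [6,6.3,0,-0.12],
    [9,9.5,0,-0.18],
    [12,12.6,0,-0.24],
    [15,15.8,0,-0.3],
    [18,19,0,-0.36],
    [21,22,0,-0.42],
    [24,25.2,0,-0.48],
    [27.2,28.4,0,-0.53],
    [30.2,31.6,0,-0.53]
  ],
  "fingers": 4
}}

```text
clock: 0.93
eef_pos: [0.4121, -0.2073, 0.2312]
tool_rot: [3.141, 0.0, -0.296]
contact_force: [1.2, -0.9, -0.2]
grip_width: 0.04
gripper_force: 0.0
```

Call:
{"method": "carry_out", "body": {
  "moves": [
    [0,0,0,0],
    [0,0,-3,0],
    [0,0,-6,0],
    [0,0,-9,0],
    [0,0,-12,0],
    [0,0,-15,0],
    [0,0,-17.5,0],
    [0,0,-19.5,0],
    [0,0,-20.5,0],
    [0,0,-20.5,0]
  ]
}}

```text
clock: 1.77
eef_pos: [0.4094, -0.2083, 0.024]
tool_rot: [-3.14, 0.005, -0.293]
contact_force: [-0.1, -0.5, 1.1]
grip_width: 0.0403
gripper_force: 0.0
```

Call:
{"method": "carry_out", "body": {
  "moves": [
    [0.5,1.7,0,0],
    [1.5,1.4,0,0],
    [2.5,1.1,0,0],
    [3.4,0.8,0,0],
    [3.9,0.7,0,0],
    [4.4,0.5,0,0],
    [4.9,0.4,0,0],
    [5.4,0.2,0,0],
    [5.9,0.1,0,0],
    [6.4,-0.1,0,0]
  ]
}}

```text
clock: 2.6
eef_pos: [0.4732, -0.2091, 0.0262]
tool_rot: [-3.141, 0.005, -0.293]
contact_force: [-5.9, 3.5, 5.7]
grip_width: 0.04
gripper_force: 3.7
```

Run:
```python
from h import *
for n in("scene",):
    im,d,P=cloud(n); cv2.imwrite(f"pics/c1.png",cv2.resize(im[130:270,120:340,::-1],(792,504),interpolation=cv2.INTER_CUBIC))
print(robot.observe()["contact_force"])
```

```text
[-1.50761923  1.22264265 -0.92340671]
```

View pics/c1.png

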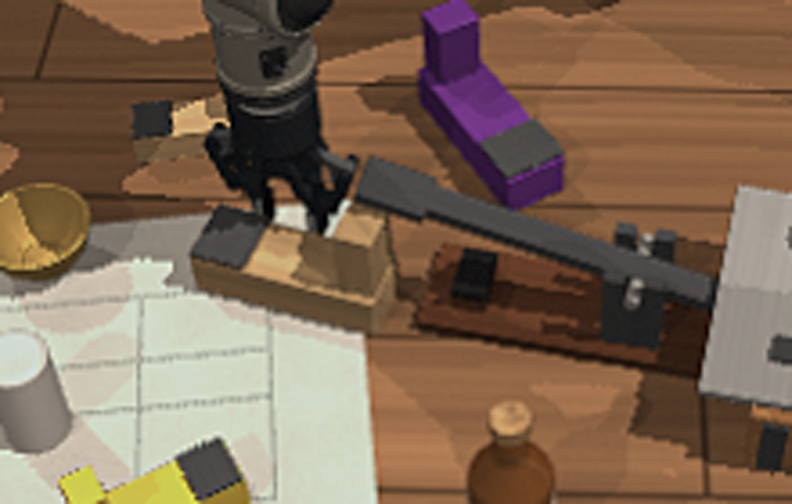

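The fingers are in contact with the foot, which has slid about 15 mm and is flat. The lever end at crop (365,180) is clear of the finger link. I'll carry on pushing along the block's normal, away from the lever end.

Call:
{"method": "carry_out", "body": {
  "moves": [
    [0.6,-0.2,0,0],
    [1.2,-0.4,0,0],
    [1.8,-0.5,0,0],
    [2.4,-0.7,0,0],
    [3.0,-0.9,0,0],
    [3.5,-1.0,0,0],
    [4.0,-1.2,0,0],
    [4.0,-1.2,0,0]
  ]
}}

```text
clock: 3.32
eef_pos: [0.5165, -0.2227, 0.0264]
tool_rot: [3.141, -0.002, -0.293]
contact_force: [0.4, 0.2, 0.2]
grip_width: 0.0398
gripper_force: 0.0
```

Call:
{"method": "carry_out", "body": {
  "moves": [
    [0.6,-0.2,0,0],
    [1.2,-0.4,0,0],
    [1.8,-0.5,0,0],
    [2.4,-0.7,0,0],
    [3.0,-0.9,0,0],
    [3.5,-1.0,0,0],
    [3.9,-1.2,0,0],
    [4.1,-1.2,0,0],
    [4.1,-1.2,0,0]
  ]
}}

```text
clock: 4.07
eef_pos: [0.557, -0.2346, 0.0264]
tool_rot: [3.141, -0.002, -0.293]
contact_force: [-0.5, -0.5, -0.4]
grip_width: 0.0396
gripper_force: 0.2
```

Run:
```python
from h import *
im,d,P=cloud("scene"); cv2.imwrite(f"pics/c2.png",cv2.resize(im[130:270,120:340,::-1],(792,504),interpolation=cv2.INTER_CUBIC))
print(robot.observe()["contact_force"])
```

```text
[0.4020575  1.08412627 0.43249562]
```

View pics/c2.png

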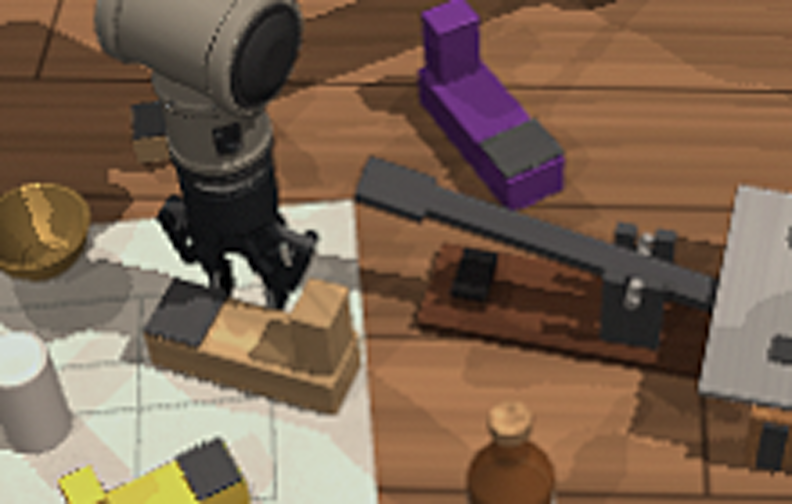

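The block stands clear of the lever, flat and upright, with its post at crop (320,320), and it is away from the candle. Next I'll back off, rise, close the fingers and go over the pad.

Call:
{"method": "carry_out", "body": {
  "moves": [
    [-0.7,0.2,0,0],
    [-1.4,0.4,0,0],
    [-1.4,0.4,3,0],
    [-1.4,0.4,7,0],
    [-1.4,0.4,11,0],
    [-1.4,0.4,15,0],
    [-1.4,0.4,18,0],
    [-1.4,0.4,18,0]
  ]
}}

```text
clock: 4.78
eef_pos: [0.5443, -0.2316, 0.214]
tool_rot: [3.138, -0.013, -0.293]
contact_force: [1.0, 0.0, 0.8]
grip_width: 0.0398
gripper_force: 0.0
```

Call:
{"method": "carry_out", "body": {
  "moves": [
    [-0.7,3,0,0.1],
    [-1.4,6,0,0.1],
    [-2.1,9,0,0.1],
    [-2.6,10.8,0,0.1],
    [-2.6,10.8,0,0.1],
    [-2.6,10.8,0,0.1],
    [-2.6,10.8,0,0.1],
    [-2.6,10.8,0,0.1]
  ],
  "fingers": 0,
  "force": 40
}}

```text
clock: 5.45
eef_pos: [0.5162, -0.1231, 0.2061]
tool_rot: [3.141, -0.0, -0.194]
contact_force: [-0.4, 0.6, -0.1]
grip_width: -0.0001
gripper_force: 0.0
```

Run:
```python
from h import *
print(robot.observe()["eef_pos"])
for n in("scene","top"):
    im,d,P=cloud(n); z=P[...,2]; x=P[...,0];y=P[...,1]
    m=(z>.1)&(z<.15)&(x>.47)&(x<.57)&(y>-.17)&(y<0); q=P[m]
    for lo in np.arange(-.16,-.02,.02):
        t=q[(q[:,1]>=lo)&(q[:,1]<lo+.02)]
        if len(t)>3: print(n,round(lo+.01,2),len(t),np.round([t[:,0].min(),t[:,0].max(),t[:,1].min(),np.median(t[:,2])],3))
    if n=="scene": cv2.imwrite(f"pics/c3.png",cv2.resize(im[130:270,120:340,::-1],(792,504),interpolation=cv2.INTER_CUBIC))
```

```text
[ 0.51617084 -0.12311914  0.20613624]
scene -0.15 5 [ 0.519  0.531 -0.143  0.13 ]
scene -0.13 93 [ 0.49   0.539 -0.14   0.134]
scene -0.11 99 [ 0.491  0.541 -0.12   0.13 ]
scene -0.09 94 [ 0.496  0.546 -0.1    0.125]
scene -0.07 73 [ 0.503  0.542 -0.08   0.119]
scene -0.05 70 [ 0.511  0.544 -0.059  0.115]
scene -0.03 59 [ 0.515  0.548 -0.038  0.11 ]
scene -0.01 54 [ 0.521  0.554 -0.02   0.106]
top -0.13 50 [ 0.486  0.517 -0.139  0.137]
top -0.11 70 [ 0.491  0.53  -0.12   0.132]
top -0.09 65 [ 0.493  0.535 -0.1    0.128]
top -0.05 28 [ 0.512  0.541 -0.054  0.115]
top -0.03 55 [ 0.515  0.543 -0.04   0.113]
top -0.01 50 [ 0.516  0.546 -0.02   0.106]
```

View pics/c3.png

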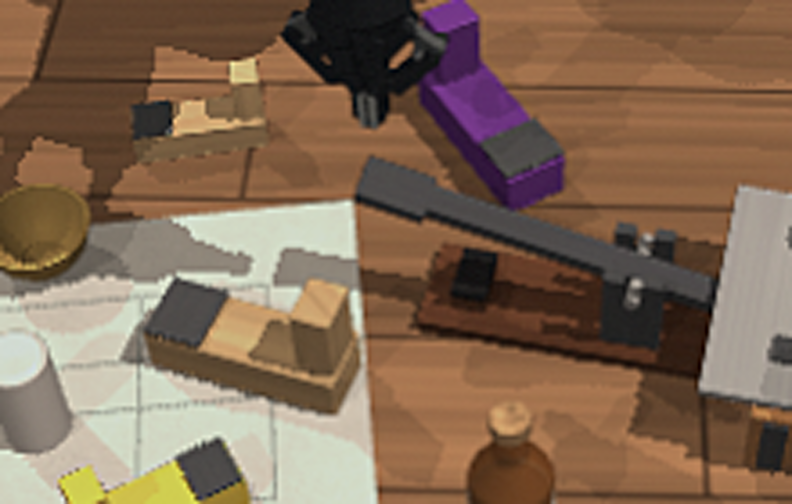

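The block stands free and the lever is still up. The pad spans crop (360–430,160–215); its centre is about (0.516, -0.114), z 0.131. I'll shift 8 mm in y and descend.

Call:
{"method": "carry_out", "body": {
  "moves": [
    [0,0.8,-1.5,0],
    [0,0.8,-3,0],
    [0,0.8,-4.5,0],
    [0,0.8,-5.5,0],
    [0,0.8,-6.5,0],
    [0,0.8,-7.2,0],
    [0,0.8,-7.9,0],
    [0,0.8,-8.6,0],
    [0,0.8,-9.3,0],
    [0,0.8,-10,0]
  ]
}}

```text
clock: 6.38
eef_pos: [0.5174, -0.1157, 0.1076]
tool_rot: [3.139, -0.004, -0.193]
contact_force: [-1.7, -3.4, 9.4]
grip_width: -0.0004
gripper_force: 4.2
```

Call:
{"method": "carry_out", "body": {
  "moves": [
    [0,0,-0.6,0],
    [0,0,-1.2,0],
    [0,0,-1.8,0],
    [0,0,-2.4,0],
    [0,0,-3.0,0],
    [0,0,-3.6,0],
    [0,0,-4.2,0],
    [0,0,-4.8,0],
    [0,0,-5.2,0],
    [0,0,-5.2,0]
  ]
}}

```text
clock: 7.22
eef_pos: [0.5175, -0.1156, 0.0552]
tool_rot: [3.14, -0.004, -0.193]
contact_force: [0.1, -4.0, 6.8]
grip_width: 0.0002
gripper_force: 3.5
```

Call:
{"method": "carry_out", "body": {
  "moves": [
    [0,0,-0.4,0],
    [0,0,-0.8,0],
    [0,0,-1.1,0],
    [0,0,-1.3,0],
    [0,0,-1.3,0],
    [0,0,-1.3,0]
  ]
}}

```text
clock: 7.72
eef_pos: [0.5177, -0.1144, 0.0427]
tool_rot: [-3.142, -0.004, -0.194]
contact_force: [1.6, 2.8, 8.1]
grip_width: 0.0003
gripper_force: 3.7
```

Call:
{"method": "carry_out", "body": {
  "moves": [
    [0,0,-0.1,0],
    [0,0,-0.2,0],
    [0,0,-0.3,0],
    [0,0,-0.3,0],
    [0,0,-0.3,0]
  ]
}}

```text
clock: 8.13
eef_pos: [0.518, -0.1142, 0.0412]
tool_rot: [-3.142, -0.005, -0.193]
contact_force: [-2.6, 4.1, 22.4]
grip_width: 0.0002
gripper_force: 10.0
```

The force has risen to 22 N at z 0.041, so the lever is on its stop. I'll check the flap and the scene.

Run:
```python
from h import *
im,d,P=cloud("scene"); cv2.imwrite("pics/c4.png",cv2.resize(im[...,::-1],(768,576)))
im0=np.load("scene.npz")["P"]
for Q in (im0,P):
    x,y,z=Q[...,0],Q[...,1],Q[...,2]
    m=(z>.07)&(z<.16)&(x>.48)&(x<.66)&(y>.16)&(y<.34); q=Q[m]
    A=np.c_[q[:,:2],np.ones(len(q))]; c=np.linalg.lstsq(A,q[:,2],rcond=None)[0]
    print("flap tilt",np.arctan(np.hypot(*c[:2])),c)
o=robot.observe();print(o["eef_pos"],o["contact_force"])
```

```text
flap tilt 0.01114566725074936 [0.00635816 0.00915478 0.07362039]
flap tilt 0.18355725376293147 [-0.03102547 -0.18303611  0.1644599 ]
[ 0.51793791 -0.11422837  0.04114261] [-2.37742877  4.65094816 20.88800795]
```

View pics/c4.png

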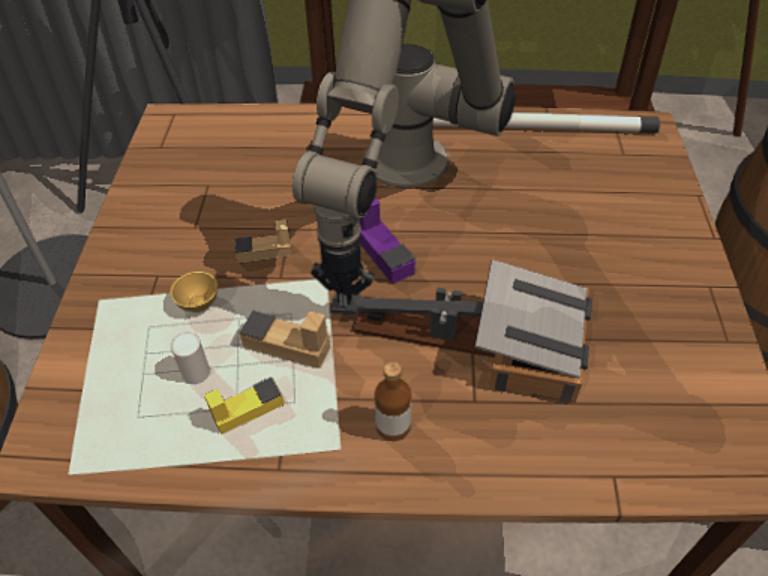

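The flap is raised: the fitted tilt is 0.18 rad, where about 0.195 is expected. The lever lies in its saddle at (445,312), the block stands clear at (285,335), and the bystanders are untouched. Handing in.

```bash
python3 -c "
from plant import sign_off
print(sign_off())"
```

```text
the job is handed in; nothing more can be done
None
```

The block is out from under the lever and still standing, and the job was handed in at about 8 s with the lever held on its stop at about 21 N and the flap raised (about 0.18 rad measured).

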